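# Pivot the brass bar past the post into the firebrick bay

## Robot

A 6-joint arm with a two-finger parallel gripper is mounted at the origin on the work surface. World frame = base frame: x ahead of the robot, y to its left, z up, the work surface at z = 0. Lengths are in m, angles in rad, forces in N, time in s.
With the tool pointing down it reaches from about 0.3 to 0.75 m from the base axis. Payload 8.5 kg.
Tool frame: the origin (TCP) lies at the very end of the fingers, on their centre line; the grasp point (between the pads) lies 19 mm behind it; z points along the fingers, y is the line along which they close (so a half turn about z gives the same grasp; the last joint's range is limited). The gripper opens to 85 mm and grips with 20 to 120 N. Pads are 22 mm wide; open, the fingers measure 114 mm over their backs; the gripper's body (76 mm by 85 mm) begins 54 mm behind the grasp point. The pads swing forward as they close: fully open they stand 13 mm farther back than shut.
Start: joints at [-0.215, 0.381, 1.297, -0, 1.464, -0.215], TCP at [0.55, 0, 0.231] pointing down, gripper open.
Joint ranges: [-3.11, 3.11], [-0.89, 2.33], [0.22, 2.48], [-1.42, 4.56], [0.17, 2.85], [-2.88, 2.88]. Speed limits (rad/s): [2.39, 2.39, 3.14, 3.14, 3.14, 3.14].

## Interface

Orientations are given as a 3x3 rotation matrix whose columns are the frame's x, y, z axes.
In Python, from cell import env gives the robot as it stands.
- The arm moves only by the tool move_arm, never from a script. Its argument "plan" is a list of rows, each a list of 3 entries, a list of its own where there are three numbers: the turn, a rotation vector about the tool's x, y, z in degrees, then the shift along the tool's x, y, z in cm, then the closure, from 0 (fully open) to 1 (shut). In form: [[[wx, wy, wz], [x, y, z], hand], ...]. A call has 1 to 10 rows; each row shifts and turns the commanded pose from where the row before left it, along the tool's axes as they then stand; what a row does not reach is not made up. A row lasts 1/8 s, in which the tool goes at most 62.5 mm and 10.7 degrees, less where a joint would pass 70% of its speed; a pose out of reach is approached as far as the arm can. A call is refused whole if a number of a shift passes 6.25 or a number of a turn 10.7, either way. A call with a gripper value outside its range is refused whole. The fingers move at their own pace and stop on an object; "squeeze" is the grip in N (left out, the last holds). Time passes only in rows, so rows that do not move let the fingers close. It gives the time, the measured TCP pose, the force, the opening and the grip force at its end, in the units of the state.
- env.state(): the state, without advancing time (a new reading comes with each control period).
- env.capture(name): name is "scene" or "side" or "wrist"; returns a dict with "frame" (420x560x3 uint8, red, green, blue), "depth" (420x560 float32, m along the optical axis (not along the pixel's ray), 0 where there is no reading), "fx", "fy", "cx", "cy" (pixels), "D" ([k1, k2, p1, p2, k3] as OpenCV has them; the pictures are not rectified), "cam_to_world" (4x4, takes a point from camera to world coordinates); the wrist camera has in their place "T_tool_cam" (4x4, takes a point from camera to tool coordinates, whose origin is the TCP and whose axes are the flange's). Camera axes: x right, y up, looking along -z (the intrinsics and any distortion apply to the point x, -y, -z); pixel columns grow to the right and rows downward; lengths in m; the calibration is good to about 2 mm. A picture is of the moment at which its call begins: read the wrist's pose just before it.
- env.close_job(): hands the job in; it is judged then, once.
The state is a dict: "time_s": time; "joints": joint angles; "joint_vel": joint speeds; "tau": joint torques, N m; "position": TCP position; "eef_rot": TCP orientation; "contact_force": force on the tool from outside, world axes, zero at the start; "wrist_torque": the same for the moment, N m; "width": finger opening in m; "grip_force": force on a finger pad.
Only numpy, scipy, OpenCV 4.12 (cv2) and the standard library are available. Lean on these libraries where they do the work, as an engineer would, in place of code of your own. Each camera call takes 0.05 s, during which the arm holds its last target. There are 200 camera calls.

## Task

Put the brass bar away in the brick bay without picking it up: only push it along the bench with the fingertips, angling it one end first past the short steel post at the mouth and then swinging the other end in, until it lies flush along the back brick from end to end. Leave the other things on the bench and on the bricks where they are.

Things in the scene. Friction and masses are not known exactly. Their poses are not given: they have to be found in the camera images.
- bar: the loose square-edged brass bar, 200 mm long (its y), 20 mm wide (its x), 18 mm high, about 0.6 kg; origin at the centre of its underside. It lies on the bench in front of the bay (robot's side), roughly parallel to the mouth; it slides on the bench without rolling
- bar_left (a point): centre of the bar's end face at its +y end, 9 mm above the bench when lying
- bar_right (a point): centre of the bar's end face at its -y end, 9 mm above the bench when lying
- bay: the fixed bay of firebricks, open towards the robot; origin on the bench at the middle of the mouth, x into the bay, y to the left along the mouth. Inside it is 264 mm wide (y from -132 to +132 mm) and 80 mm deep: the dark back brick's front face is at x = 80 mm, and this brick is 60 mm thick and 32 mm high. The red side bricks are 60 mm wide, 45 mm high, from x = 0 to 140 mm. The bench is its floor (a thin pale mat, flush)
- post: the fixed upright steel post, 18 mm in diameter, 50 mm high, origin at the centre of its foot. It stands 20 mm in front of the mouth's plane (bay x = -20 mm), 60 mm either to the left or to the right of the mouth's middle (the flat dark bush at the other station is empty and no obstacle), so the space between post and far side brick is shorter than the bar
- flux_dish: bystander: white dish, 72 mm across, 32 mm high, to the left of the bay
- mandrel: bystander: steel cone standing upright, foot 40 mm across, 120 mm high, to the right of the bay
- tweezers: bystander: steel tweezers lying flat, about 125 mm long, left of the bar
- disc: bystander: copper disc, 50 mm across, 6 mm thick, lying on the back brick
- bezel: bystander: steel ring, 30 mm across, 8 mm high, lying on the left side brick
- hammer: bystander: hammer lying on the bench on the robot's right
- brush: bystander: brush lying on the bench on the robot's left
- jar: bystander: jar, 52 mm across, 60 mm high, right of the bar
There are look-alikes about, which are no part of the job. Several things have the shape of the bar; the one meant has the colours described above.

How it is judged:
At the end, for the whole second after the job is handed in: the bar lies at rest on the bench inside the bay, between the side bricks, both ends within about 9 mm of touching the back brick (x of bar_left in the frame of bay between 0.061 and 0.085 m and y of bar_left in the frame of bay between -0.135 and 0.135 m and height (world z) of each of bar_left, bar_right below 0.015 m and x of bar_right in the frame of bay between 0.061 and 0.085 m and y of bar_right in the frame of bay between -0.135 and 0.135 m and linear speed of bar below 0.01 m/s and angular speed of bar below 0.1 rad/s).
It fails at once if the bar is lifted off the bench (an end raised by more than 11 mm) (height (world z) of any of bar_left, bar_right above 0.02 m).
It fails at once if a bystander is displaced by more than 20 mm (distance of any of flux_dish, mandrel, tweezers, disc, bezel, hammer, brush, jar from where it was at the start of the episode above 0.02 m).
It also fails if it takes over 67 s, if anything falls off the work surface, if the arm or the gripper's body presses on something with over 40 N, if the wrist force passes 120 N, or if a joint passes its speed limit or range.

## Working session

There is one attempt and no reset: what is moved stays moved. The work goes in short steps, Python scripts to look and compute and a tool call to move; the robot and the scene stay as the last step left them, time stands still between calls to the robot, and variables do not carry over. Pictures are saved under pics/ and viewed, at most 10 in all, crops included, and the job is handed in when it is done.

Besides the shell and the picture viewer there is one more tool, called after ">>>" by a JSON object that holds its "op" and its "data". move_arm: Moves the arm, as the interface text tells. Its arguments: {"type":"object","properties":{"plan":{"type":"array"},"squeeze":{"type":"number"}},"required":["plan"]}

```bash
mkdir -p pics; ls
cat > h.py <<'E'
import numpy as np, cv2
from cell import env
def snap(n,f):
    s=env.state(); c=env.capture(n); cv2.imwrite('pics/'+f,c['frame'][:,:,::-1]); 
    if n=='wrist':
        T=np.eye(4);T[:3,:3]=s['eef_rot'];T[:3,3]=s['position'];c['M']=T@c['T_tool_cam']
    else: c['M']=c['cam_to_world']
    return c
def ray(c,uv):
    K=np.array([[c['fx'],0,c['cx']],[0,c['fy'],c['cy']],[0,0,1.]])
    p=cv2.undistortPoints(np.array(uv,float).reshape(-1,1,2),K,np.array(c['D'],float)).reshape(-1,2)
    d=np.c_[p[:,0],-p[:,1],-np.ones(len(p))]@np.array(c['M'])[:3,:3].T
    return np.array(c['M'])[:3,3],d
def onplane(c,uv,z):
    o,d=ray(c,uv); return o+d*((z-o[2])/d[:,2])[:,None]
E
python3 - <<'E'
from h import *
s=env.state();print({k:np.round(v,3) for k,v in s.items()})
for n in('scene','side'):
    c=snap(n,n+'0.png');print(n,np.round(c['M'],3).tolist(),c['fx'],c['D'])
E
```

```text
pics
{'time_s': np.float64(0.0), 'joints': array([-0.215,  0.381,  1.298,  0.   ,  1.464, -0.215]), 'joint_vel': array([ 0.   , -0.001,  0.001, -0.001,  0.   , -0.001]), 'tau': array([-1.0000e-03, -4.4847e+01, -2.3129e+01, -0.0000e+00,  5.0000e-03,
        0.0000e+00]), 'position': array([0.55 , 0.   , 0.231]), 'eef_rot': array([[ 0.   ,  1.   , -0.001],
       [ 1.   , -0.   ,  0.   ],
       [ 0.   , -0.001, -1.   ]]), 'contact_force': array([-0.823, -0.202,  1.184]), 'wrist_torque': array([ 0.018, -0.024, -0.083]), 'grip_force': np.float64(0.0), 'width': np.float64(0.085)}
scene [[0.777, -0.391, 0.494, 0.945], [0.63, 0.475, -0.615, -0.615], [0.006, 0.789, 0.615, 0.691], [0.0, 0.0, 0.0, 1.0]] 412.6114396411115 [-0.08769753  0.          0.          0.          0.        ]
side [[-0.894, 0.304, -0.329, 0.046], [-0.447, -0.588, 0.673, 0.845], [0.011, 0.749, 0.662, 0.889], [0.0, 0.0, 0.0, 1.0]] 391.65808767909783 [-0.05955225  0.          0.          0.          0.        ]
```

View pics/scene0.png

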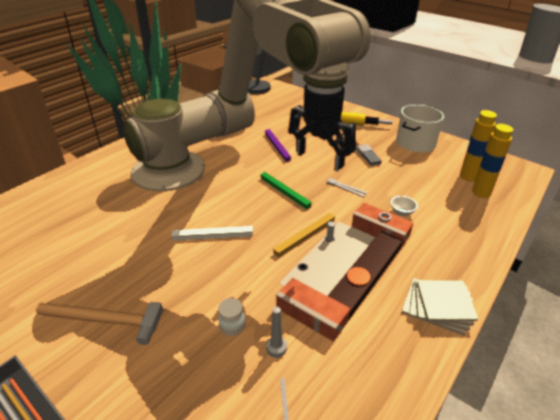

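View pics/side0.png

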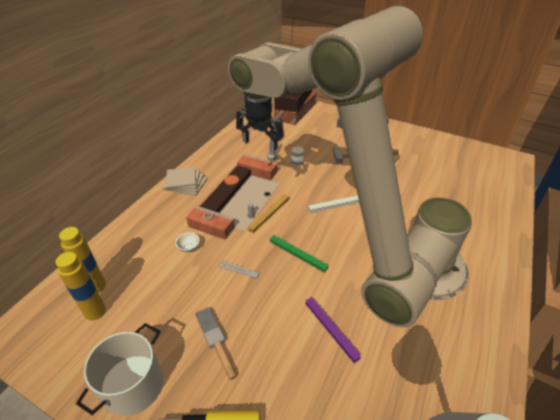

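Scene: the candidates shaped like the bar are brass (305,234), green (285,190), purple (277,145) and white (212,234). Only the brass one at (305,234) has the described colour and lies at the mouth. The post is at (331,231), on the left, and the empty bush is at (303,267). Side: bar at (269,212), post at (251,211).

```bash
cat > m.py <<'E'
from h import *
def barmask(c):
    h=cv2.cvtColor(c['frame'],cv2.COLOR_RGB2HSV); return h
E
python3 - <<'E'
from h import *
im=cv2.imread('pics/scene0.png')
cv2.imwrite('pics/crop.png',cv2.resize(im[180:360,200:440],None,fx=3.3,fy=3.3,interpolation=cv2.INTER_CUBIC))
c=snap('scene','s1.png');h=cv2.cvtColor(c['frame'],cv2.COLOR_RGB2HSV)
for p in [(234,305),(226,320),(220,328),(242,290),(231,295),(215,300),(260,330),(300,310),(222,375),(230,400),(268,370)]: print(p,h[p])
E
```

```text
(234, 305) [ 19 191 216]
(226, 320) [ 18 196 143]
(220, 328) [ 18 184 191]
(242, 290) [ 20 188 232]
(231, 295) [ 19 138 242]
(215, 300) [ 17 144 239]
(260, 330) [ 20  66 237]
(300, 310) [  8 179 225]
(222, 375) [ 16  83 184]
(230, 400) [ 12 114 224]
(268, 370) [  9 133  98]
```

View pics/crop.png

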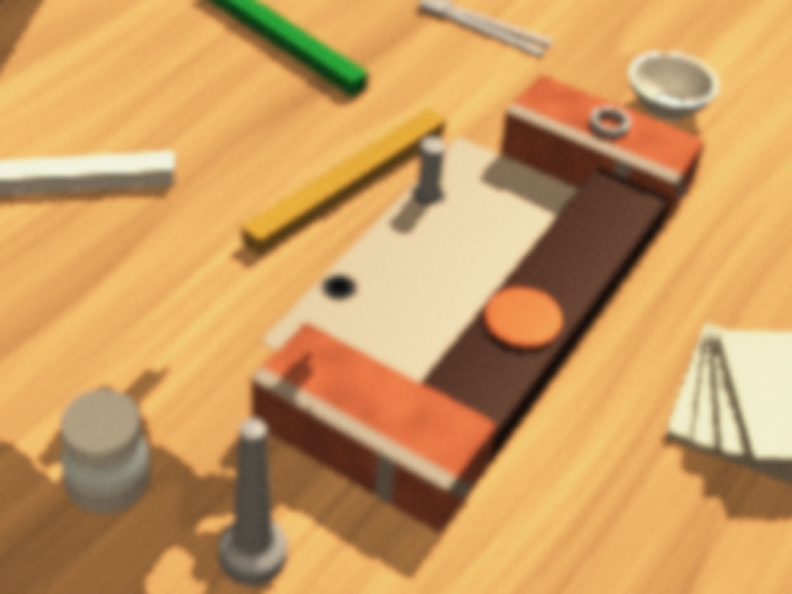

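The crop shows the brass bar with top ends at about (250,236) and (437,115). The post foot is at (428,193), the bush at (339,287). The right brick's top corners are near (310,325), (255,375), (495,430), and the left brick's near (505,107), (545,78), (700,145).

Run:
```python
from h import *
c=snap('scene','s1.png')
def q(n,pts,z):
    uv=np.array(pts,float)/3.3+[200,180]; print(n,z,np.round(onplane(c,uv,z)[:,:2],4).tolist())
q('rbrick IF OF IB',[(310,325),(255,375),(495,430)],.045)
q('lbrick IF OF IB OB',[(505,107),(545,78),(680,185),(700,145)],.045)
q('bush',[(339,287)],0);q('posttop',[(432,143)],.05);q('postfoot',[(428,195)],0)
q('bar ends',[(250,236),(437,115)],.018)
q('jar top',[(100,428)],.06);q('mandrel',[(252,565),(253,427)],0);q('mandreltip',[(253,427)],.12)
q('tweez',[(425,8),(545,48)],0);q('dish',[(672,80)],.032);q('green',[(360,85)],.018);q('white',[(173,165)],.018);q('disc',[(524,318)],.038)
# top-face mask of the bar
f=c['frame'];h=cv2.cvtColor(f,cv2.COLOR_RGB2HSV)
m=cv2.inRange(h,(15,170,110),(26,255,255));m[:, :260]=0;m[:,345:]=0;m[:205]=0;m[265:]=0
n,l,st,ce=cv2.connectedComponentsWithStats(m);i=1+np.argmax(st[1:,4]);print(st[i],ce[i])
cn=max(cv2.findContours((l==i).astype('uint8'),0,1)[0],key=cv2.contourArea)[:,0]
P=onplane(c,cn,.018)[:,:2].astype('float32');r=cv2.minAreaRect(P);print(r,cv2.boxPoints(r))
w=snap('wrist','w0.png');print(np.round(w['T_tool_cam'],3).tolist(),w['fx'])
```

```text
rbrick IF OF IB 0.045 [[0.6, -0.1408], [0.599, -0.1943], [0.735, -0.1376]]
lbrick IF OF IB OB 0.045 [[0.5803, 0.1282], [0.5857, 0.1796], [0.7245, 0.1313], [0.7166, 0.1818]]
bush 0 [[0.5701, -0.067]]
posttop 0.05 [[0.5636, 0.0521]]
postfoot 0 [[0.5652, 0.0516]]
bar ends 0.018 [[0.5016, -0.0814], [0.5287, 0.1164]]
jar top 0.06 [[0.5633, -0.2909]]
mandrel 0 [[0.6631, -0.2751], [0.6007, -0.1984]]
mandreltip 0.12 [[0.6604, -0.2707]]
tweez 0 [[0.4252, 0.2566], [0.5393, 0.2723]]
dish 0.032 [[0.6593, 0.2588]]
green 0.018 [[0.4593, 0.109]]
white 0.018 [[0.4085, -0.0594]]
disc 0.038 [[0.6999, -0.0438]]
[273 214  62  40 483] [302.96066253 233.46169772]
((0.5135190486907959, 0.014878645539283752), (0.20656202733516693, 0.02327912300825119), 81.03475952148438) [[ 0.48592684 -0.08532674]
 [ 0.5089216  -0.08895444]
 [ 0.54111123  0.11508403]
 [ 0.5181165   0.11871173]]
[[0.001, 0.961, 0.278, 0.071], [1.0, -0.001, 0.001, -0.002], [0.001, 0.278, -0.961, -0.142], [0.0, 0.0, 0.0, 1.0]] 319.2121161382063
```

View pics/w0.png

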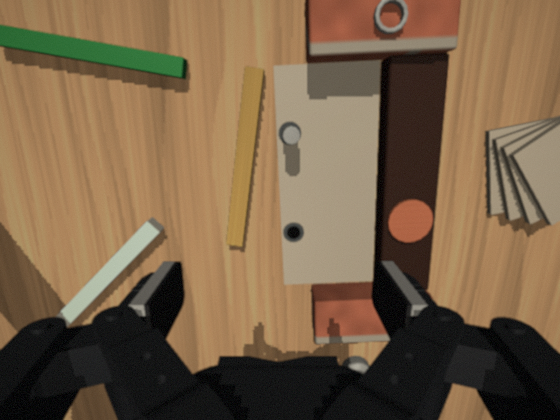

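The wrist view shows the bar from (235,247) to (254,68), the post top at (290,131), the bush at (293,232) and the back brick's front edge from about (383,58) to (376,285). Next I'll put everything in the bay frame.

```bash
cat > m.py <<'E'
from h import *
def bar(c,z=.018,roi=None):
    h=cv2.cvtColor(c['frame'],cv2.COLOR_RGB2HSV)
    m=cv2.inRange(h,(15,165,90),(27,255,255))
    if roi: 
        k=np.zeros_like(m);x0,x1,y0,y1=roi;k[y0:y1,x0:x1]=1;m*=k
    m=cv2.morphologyEx(m,cv2.MORPH_OPEN,np.ones((3,3)))
    cs=sorted(cv2.findContours(m,0,1)[0],key=cv2.contourArea)[::-1][:3]
    out=[]
    for cn in cs:
        P=onplane(c,cn[:,0],z)[:,:2].astype('float32')
        r=cv2.minAreaRect(P); b=cv2.boxPoints(r)
        a=b[1]-b[0];d=b[2]-b[1]; v,w=(a,d) if np.linalg.norm(a)>np.linalg.norm(d) else (d,a)
        L=np.linalg.norm(v);v=v/L; v=v if v[1]>0 else -v
        out.append((np.array(r[0]),v,L,np.linalg.norm(w),cv2.boundingRect(cn)))
    return out
E
python3 - <<'E'
from m import *
w=snap('wrist','w1.png')
for o in bar(w)[:2]: print(np.round(np.r_[o[0],o[1],o[2:4]],4),o[4])
print('post',onplane(w,[(290,131)],.05)[:,:2],'bush',onplane(w,[(293,232)],0)[:,:2])
print('back edge',onplane(w,[(383,60),(380,170),(376,285)],.032)[:,:2])
print('lbrick front',onplane(w,[(309,52),(455,48)],.045)[:,:2],'rbrick',onplane(w,[(312,285)],.045)[:,:2])
h=cv2.cvtColor(w['frame'],cv2.COLOR_RGB2HSV);print(h[160,243],h[100,220])
E
```

```text
post [[0.56008809 0.05728832]] bush [[ 0.56699277 -0.06703447]]
back edge [[ 0.65157854  0.12484795]
 [ 0.65810171  0.01582685]
 [ 0.6657949  -0.12266412]]
lbrick front [[0.57735062 0.12953207]
 [0.71468756 0.13360567]] rbrick [[ 0.58754367 -0.11528437]]
[ 19 146 173] [ 17 115 178]
```

```bash
sed -i 's/(15,165,90)/(15,134,90)/' m.py
cat >> m.py <<'E'
psi=np.deg2rad(3.2);O=np.array([.5825,-.005]);R=np.array([[np.cos(psi),-np.sin(psi)],[np.sin(psi),np.cos(psi)]])
def rep(c,roi=None):
    for o in bar(c,roi=roi)[:1]:
        p,v=o[0],o[1]; print('ctr',np.round(p,4),'L,W',np.round(o[2:4],3),o[4],'axis deg cw from +y',round(np.degrees(np.arctan2(v[0],v[1])),1))
        for n,s in(('left',.1),('right',-.1)): e=p+s*v; print(n,'world',np.round(e,3),'bay',np.round(R.T@(e-O),3))
E
python3 - <<'E'
from m import *
w=snap('wrist','w2.png')
rep(w,(215,275,50,260))
E
```

```text
ctr [0.5099 0.0209] L,W [0.2   0.021] (227, 67, 37, 180) axis deg cw from +y 8.1
left world [0.524 0.12 ] bay [-0.051  0.128]
right world [ 0.496 -0.078] bay [-0.091 -0.068]
```

>>> {"op": "move_arm", "data": {"plan": [[[0,0,0],[5.2,-0.7,0],1],[[0,0,0],[5.2,-0.7,0],1],[[0,0,0],[5.1,-0.7,0],1],[[0,0,8],[0,0,0],1],[[0,0,0],[0,0,6],1],[[0,0,0],[0,0,6],1],[[0,0,0],[0,0,5],1],[[0,0,0],[0,0,3],1],[[0,0,0],[0,0,0],1],[[0,0,0],[0,0,0],1]]}}

```text
time_s: 1.6
position: [0.5298, 0.1551, 0.0326]
eef_rot: [[0.139, 0.99, 0.002], [0.99, -0.139, 0.0], [0.0, 0.002, -1.0]]
contact_force: [-0.1, -0.2, 0.1]
width: 0.0003
grip_force: 0.0
```

>>> {"op": "move_arm", "data": {"plan": [[[0,0,0],[0,0,2.5],1],[[0,0,0],[-1.5,0,0],1],[[0,0,0],[-1.2,0,0],1],[[0,0,0],[-1.2,0,0],1],[[0,0,0],[-1.2,0,0],1],[[0,0,0],[-1.2,0,0],1],[[0,0,0],[-1.2,0,0],1],[[0,0,0],[-1.2,0,0],1],[[0,0,0],[-1.2,0,0],1],[[0,0,0],[-1.2,0,0],1]]}}

```text
time_s: 2.85
position: [0.5141, 0.0446, 0.0076]
eef_rot: [[0.14, 0.99, 0.003], [0.99, -0.14, 0.001], [0.001, 0.003, -1.0]]
contact_force: [0.6, 6.7, 5.8]
width: 0.0002
grip_force: 3.1
```

Run:
```python
from m import *
rep(snap('scene','s2.png'),(200,345,190,330))
rep(snap('wrist','w3.png'))
print(np.round(env.state()['position'],3),env.state()['contact_force'])
```

```text
ctr [ 0.4274 -0.0366] L,W [0.328 0.319] (200, 190, 128, 89) axis deg cw from +y -39.4
left world [0.364 0.041] bay [-0.216  0.058]
right world [ 0.491 -0.114] bay [-0.097 -0.104]
ctr [0.5067 0.0048] L,W [0.013 0.004] (273, 337, 10, 23) axis deg cw from +y 8.1
left world [0.521 0.104] bay [-0.056  0.112]
right world [ 0.493 -0.094] bay [-0.095 -0.084]
[0.514 0.044 0.007] [ 0.14569934 -0.25287575 -0.18408888]
```

View pics/s2.png

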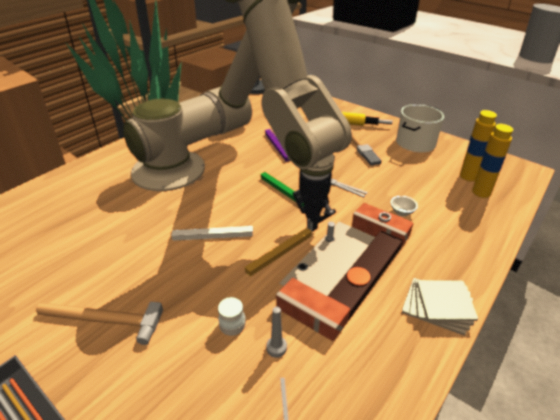

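The picture shows the bar slid right, with ends at (250,268) and (308,234), and still aligned. Next I go round to the near side and swing the left end in.

>>> {"op": "move_arm", "data": {"plan": [[[0,0,0],[1.5,0,0],1],[[0,0,0],[0,-4.8,0],1],[[0,0,0],[-4.2,0,0],1],[[0,0,0],[0,1.8,0],1],[[0,0,4],[0,0.9,0],1],[[0,0,4],[0,0.9,0],1],[[0,0,4],[0,0.9,0],1],[[0,0,4],[0,0.9,0],1],[[0,0,4],[0,0.9,0],1],[[0,0,0],[0,0,0],1]]}}

```text
time_s: 4.2
position: [0.5234, 0.0109, 0.0063]
eef_rot: [[0.468, 0.884, 0.0], [0.884, -0.468, -0.0], [-0.0, 0.0, -1.0]]
contact_force: [0.0, -0.9, 0.0]
width: -0.0
grip_force: 0.0
```

```bash
sed -i 's/def bar(c,z=.018,roi=None):/def bar(c,z=.018,roi=None,S=165):/; s/(15,134,90)/(15,S,80)/' m.py; sed -i 's/def rep(c,roi=None):/def rep(c,roi=None,S=165):/; s/bar(c,roi=roi)/bar(c,roi=roi,S=S)/' m.py
python3 - <<'E'
from m import *
c=snap('scene','s3.png')
rep(c,(230,345,200,300))
rep(c,(230,345,200,300),180)
cv2.imwrite('pics/s3c.png',cv2.resize(c['frame'][190:340,220:420,::-1],None,fx=3,fy=3))
E
```

```text
ctr [ 0.5163 -0.0836] L,W [0.205 0.038] (239, 238, 79, 36) axis deg cw from +y 23.2
left world [0.556 0.008] bay [-0.026  0.015]
right world [ 0.477 -0.175] bay [-0.115 -0.164]
ctr [ 0.5164 -0.0832] L,W [0.199 0.032] (240, 239, 77, 34) axis deg cw from +y 23.4
left world [0.556 0.009] bay [-0.026  0.015]
right world [ 0.477 -0.175] bay [-0.115 -0.164]
```

View pics/s3c.png

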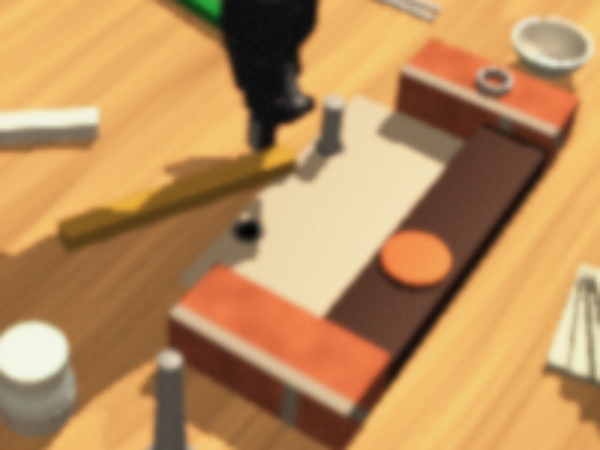

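The bar's left end is at crop (292,158), right of the post (330,130) and just entering the mouth. I'll keep swinging it in.

>>> {"op": "move_arm", "data": {"plan": [[[0,0,4],[0,0.9,0],1],[[0,0,4],[0,0.9,0],1],[[0,0,4],[0,0.9,0],1],[[0,0,4],[0,0.9,0],1],[[0,0,0],[0,0.8,0],1],[[0,0,0],[0,0,0],1]]}}

```text
time_s: 5.0
position: [0.5588, -0.0156, 0.0063]
eef_rot: [[0.693, 0.721, 0.0], [0.721, -0.693, -0.0], [-0.0, 0.0, -1.0]]
contact_force: [0.8, -0.4, 0.2]
width: 0.0001
grip_force: 0.0
```

Run:
```python
from m import *
c=snap('scene','s4.png')
rep(c,(230,365,200,310),180)
w=snap('wrist','w4.png')
```

```text
ctr [ 0.524  -0.0997] L,W [0.193 0.031] (236, 252, 84, 17) axis deg cw from +y 42.8
left world [ 0.592 -0.026] bay [ 0.008 -0.022]
right world [ 0.456 -0.173] bay [-0.136 -0.161]
```

View pics/s4.png

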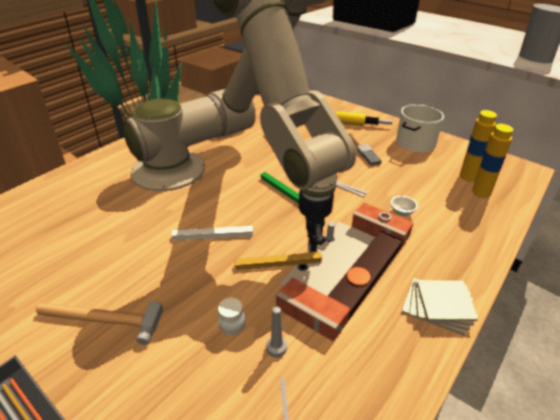

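The bar now points into the bay, with ends at (236,264) and (320,256). Its left end is about 8 mm inside the mouth, well right of the post at (331,231). I'll flatten the angle a little by pushing the right end's near face, so the lengthwise push brings the bar far enough left.

>>> {"op": "move_arm", "data": {"plan": [[[0,0,0],[0,-2.5,0],1],[[0,0,0],[-5.5,0,0],1],[[0,0,0],[-5.5,0,0],1],[[0,0,0],[-5.5,0,0],1],[[0,0,0],[0,3.0,0],1],[[0,0,-3],[0,0.7,0],1],[[0,0,-3],[0,0.7,0],1],[[0,0,-3],[0,0.7,0],1],[[0,0,-3],[0,0.7,0],1],[[0,0,0],[0,0,0],1]]}}

```text
time_s: 6.35
position: [0.4692, -0.1554, 0.0064]
eef_rot: [[0.53, 0.848, 0.0], [0.848, -0.53, -0.0], [-0.0, 0.0, -1.0]]
contact_force: [-0.1, 0.0, -0.0]
width: -0.0001
grip_force: 0.0
```

Run:
```python
from m import *
c=snap('scene','s5.png')
rep(c,(220,365,200,310),180)
rep(snap('wrist','w5.png'),None,150)
```

```text
ctr [ 0.5363 -0.1035] L,W [0.196 0.033] (240, 250, 81, 29) axis deg cw from +y 31.0
left world [ 0.588 -0.018] bay [ 0.005 -0.013]
right world [ 0.485 -0.189] bay [-0.108 -0.178]
```

>>> {"op": "move_arm", "data": {"plan": [[[0,0,0],[0,-2,0],1],[[0,0,0],[-5.5,0,0],1],[[0,0,0],[0,5.2,0],1],[[0,0,0],[1.6,0,0],1],[[0,0,0],[1.2,0,0],1],[[0,0,0],[1.2,0,0],1],[[0,0,0],[1.2,0,0],1],[[0,0,0],[1.2,0,0],1],[[0,0,0],[1.2,0,0],1],[[0,0,0],[0,0,0],1]]}}

```text
time_s: 7.7
position: [0.508, -0.1536, 0.0064]
eef_rot: [[0.529, 0.849, 0.001], [0.849, -0.529, 0.0], [0.001, 0.0, -1.0]]
contact_force: [-0.5, -0.5, -0.1]
width: -0.0001
grip_force: 0.0
```

Run:
```python
from m import *
c=snap('scene','s6.png')
rep(c,(220,385,200,310),180)
cv2.imwrite('pics/s6c.png',cv2.resize(c['frame'][190:340,220:420,::-1],None,fx=3,fy=3))
```

```text
ctr [ 0.5612 -0.0578] L,W [0.193 0.029] (264, 244, 76, 30) axis deg cw from +y 27.6
left world [0.607 0.031] bay [0.027 0.034]
right world [ 0.515 -0.146] bay [-0.075 -0.137]
```

View pics/s6c.png

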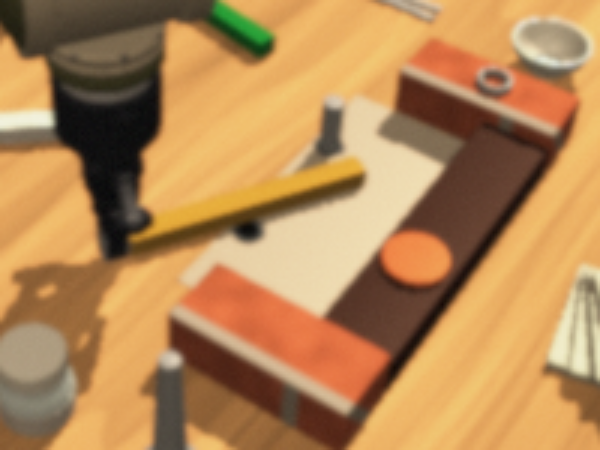

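The left end, at crop (362,170), is now past the post (330,130) with good clearance. The right end, at (135,240), is still against the finger. I'll continue pushing lengthwise.

>>> {"op": "move_arm", "data": {"plan": [[[0,0,0],[1.2,0,0],1],[[0,0,0],[1.2,0,0],1],[[0,0,0],[1.2,0,0],1],[[0,0,0],[1.2,0,0],1],[[0,0,0],[0,0,0],1]]}}

```text
time_s: 8.38
position: [0.5334, -0.1126, 0.0063]
eef_rot: [[0.529, 0.849, 0.001], [0.849, -0.529, 0.001], [0.001, 0.0, -1.0]]
contact_force: [0.2, -0.8, -0.1]
width: 0.0002
grip_force: 0.0
```

Run:
```python
from m import *
c=snap('scene','s7.png')
rep(c,(220,385,200,310),180)
```

```text
ctr [ 0.5837 -0.014 ] L,W [0.195 0.028] (285, 237, 72, 32) axis deg cw from +y 25.3
left world [0.626 0.076] bay [0.048 0.079]
right world [ 0.541 -0.104] bay [-0.047 -0.097]
```

>>> {"op": "move_arm", "data": {"plan": [[[0,0,0],[-1.5,0,0],1],[[0,0,0],[0,-4.5,0],1],[[0,0,0],[4.1,0,0],1],[[0,0,-7],[0,0,0],1],[[0,0,0],[0,1.7,0],1],[[0,0,-3.5],[0,0.9,0],1],[[0,0,-3.5],[0,0.9,0],1],[[0,0,-3.5],[0,0.9,0],1],[[0,0,-3.5],[0,0.9,0],1],[[0,0,-3.5],[0,0.9,0],1]]}}

```text
time_s: 9.68
position: [0.5656, -0.0901, 0.0062]
eef_rot: [[0.13, 0.992, -0.002], [0.992, -0.13, 0.0], [0.0, -0.002, -1.0]]
contact_force: [-2.9, -0.4, 1.1]
width: -0.0001
grip_force: 1.3
```

Run:
```python
from m import *
c=snap('scene','s8.png')
rep(c,(270,385,200,310),180)
```

```text
ctr [ 0.5991 -0.016 ] L,W [0.201 0.028] (297, 234, 57, 47) axis deg cw from +y 6.1
left world [0.61  0.083] bay [0.032 0.087]
right world [ 0.588 -0.115] bay [-0.    -0.111]
```

>>> {"op": "move_arm", "data": {"plan": [[[0,0,-3.5],[0,0.9,0],1],[[0,0,-3.5],[0,0.9,0],1],[[0,0,-3.5],[0,0.7,0],1],[[0,0,0],[0,0,0],1],[[0,0,0],[0,-1.5,0],1]]}}

```text
time_s: 10.35
position: [0.5764, -0.0921, 0.0063]
eef_rot: [[-0.05, 0.999, 0.001], [0.999, 0.05, -0.0], [-0.0, 0.001, -1.0]]
contact_force: [-0.9, -0.3, -1.8]
width: -0.0001
grip_force: 0.0
```

Run:
```python
from m import *
c=snap('scene','s9.png')
rep(c,(270,395,200,320),180)
cv2.imwrite('pics/s9c.png',cv2.resize(c['frame'][190:340,220:420,::-1],None,fx=3,fy=3))
```

```text
ctr [ 0.608  -0.0142] L,W [0.204 0.023] (308, 232, 44, 54) axis deg cw from +y -6.3
left world [0.597 0.085] bay [0.019 0.089]
right world [ 0.619 -0.114] bay [ 0.03 -0.11]
```

View pics/s9c.png

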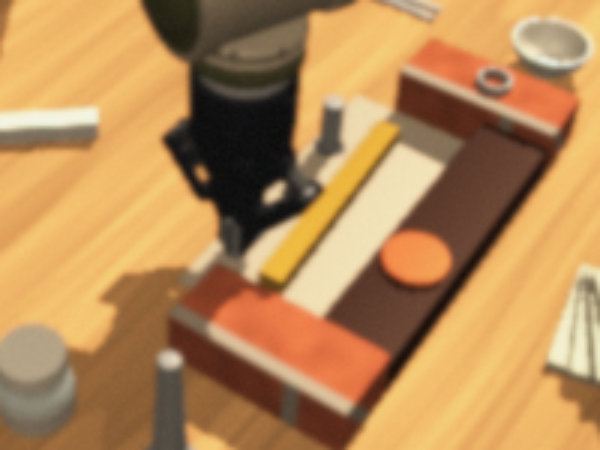

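The bar is fully inside the bay, with ends at crop (270,275) and (388,132), nearly parallel to the back brick and behind the post. Next I push at mid-length towards the back.

>>> {"op": "move_arm", "data": {"plan": [[[0,0,0],[4.2,0,0],1],[[0,0,0],[4.4,0,0],1],[[0,0,0],[0,0.8,0],1],[[0,0,0],[0,0.7,0],1],[[0,0,0],[0,0.7,0],1],[[0,0,0],[0,0.7,0],1],[[0,0,0],[0,0.7,0],1],[[0,0,0],[0,0.7,0],1],[[0,0,0],[0,0,0],1]]}}

```text
time_s: 11.52
position: [0.6154, -0.0048, 0.0062]
eef_rot: [[-0.051, 0.999, 0.0], [0.999, 0.051, -0.0], [-0.0, 0.0, -1.0]]
contact_force: [-0.8, -0.7, 0.3]
width: 0.0002
grip_force: 0.3
```

Run:
```python
from m import *
c=snap('scene','s10.png')
rep(c,(270,405,190,320),180)
```

```text
ctr [ 0.6414 -0.0307] L,W [0.168 0.024] (318, 247, 41, 45) axis deg cw from +y -3.9
left world [0.635 0.069] bay [0.056 0.071]
right world [ 0.648 -0.13 ] bay [ 0.059 -0.129]
```

>>> {"op": "move_arm", "data": {"plan": [[[0,0,0],[0,0.5,0],1],[[0,0,0],[0,0.5,0],1],[[0,0,0],[0,0.4,0],1],[[0,0,0],[0,0,0],1]]}}

```text
time_s: 12.08
position: [0.6295, -0.0027, 0.0063]
eef_rot: [[-0.052, 0.999, 0.001], [0.999, 0.052, -0.0], [-0.0, 0.001, -1.0]]
contact_force: [-1.6, 0.7, -0.5]
width: 0.0001
grip_force: 0.5
```

>>> {"op": "move_arm", "data": {"plan": [[[0,0,0],[0,0.3,0],1],[[0,0,0],[0,0.2,0],1],[[0,0,0],[0,0,0],1]]}}

```text
time_s: 12.45
position: [0.6327, -0.0025, 0.0062]
eef_rot: [[-0.053, 0.999, -0.003], [0.999, 0.053, -0.0], [0.0, -0.003, -1.0]]
contact_force: [-8.6, -1.8, 2.3]
width: -0.0
grip_force: 4.5
```

Contact with the back brick. I'll back off, lift, and look.

>>> {"op": "move_arm", "data": {"plan": [[[0,0,0],[0,-2.5,0],1],[[0,0,0],[0,-2,-5],1],[[0,0,0],[0,-4,-6],1],[[0,0,0],[-4,-4,-6],1],[[0,0,0],[-4,0,-5],1],[[0,0,0],[0,0,0],1],[[0,0,0],[0,0,0],1]]}}

```text
time_s: 13.32
position: [0.5278, -0.0772, 0.2021]
eef_rot: [[-0.052, 0.999, 0.0], [0.999, 0.052, 0.0], [0.0, 0.0, -1.0]]
contact_force: [-0.8, -0.4, -1.5]
width: -0.0003
grip_force: 0.0
```

Run:
```python
from m import *
c=snap('scene','s11.png'); rep(c,(270,405,190,320),180)
w=snap('wrist','w11.png'); rep(w,None,150)
a=cv2.resize(c['frame'][190:340,220:420],(400,300)); b=cv2.resize(w['frame'],(400,300))
cv2.imwrite('pics/both.png',np.hstack([a,b])[:,:,::-1])
```

```text
ctr [ 0.6572 -0.0117] L,W [0.201 0.014] (325, 241, 45, 53) axis deg cw from +y -3.3
left world [0.651 0.088] bay [0.074 0.089]
right world [ 0.663 -0.112] bay [ 0.074 -0.111]
```

View pics/both.png

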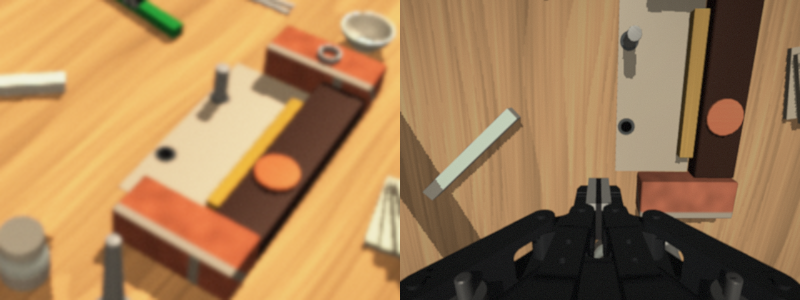

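The scene and wrist views both show the bar flush along the back brick. In the wrist half its ends are at (701,10) and (686,158), parallel to the brick edge. The post, disc and bezel look untouched.

```bash
python3 -c "
from cell import env
print(env.close_job())"
```

```text
the job is handed in; nothing more can be done
None
```

The brass bar lies flush along the back brick inside the bay, put there by pushing alone. The job was handed in at about 13 s; no pass/fail result came back, but the last camera check put both ends at about x = 74 mm in the bay frame (limit 61–85 mm).

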